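Find the full ring cassette and load it in the feeder cradle

ROBOT

A 7-joint arm with a two-finger parallel gripper is mounted at the origin on the work surface. World frame = base frame: x ahead of the robot, y to its left, z up, the work surface at z = 0. Lengths are in mm, angles in rad, forces in N, time in s.
With the tool pointing down it reaches from about 425 to 875 mm from the base axis. Payload 8.4 kg.
Tool frame: the origin (TCP) lies at the very end of the fingers, on their centre line; the grasp point (between the pads) lies 19 mm behind it; x points along the fingers, y is the direction in which the jaws open and shut, and the axes are right-handed (so a half turn about x gives the same grasp; the last joint's range is limited). The gripper opens to 87 mm and grips with 3 to 60 N. Pads are 19 mm wide; open, the fingers measure 117 mm over their backs; the gripper's body (75 mm by 190 mm) begins 51 mm behind the grasp point.
Start: joints at [1.211, 0.333, 0.04, 1.465, -0.013, 1.343, -0.059], TCP at [167.583, -627.996, 222.546] pointing down, gripper open.
Joint ranges: [-2.58, 2.58], [-0.38, 2.09], [-1.3, 1.39], [0.25, 2.4], [-1.5, 4.64], [0.08, 2.09], [-2.65, 2.65]. Speed limits (rad/s): [2.22, 2.22, 2.79, 2.79, 3.14, 3.14, 3.14].

INTERFACE

Orientations are given as a unit quaternion [w, x, y, z].
In Python, from workcell import status, vision, r gives the robot as it stands.
- The arm moves only by the tool play_rows, never from a script. Its argument "commands" is a list of rows, each a list of 7 numbers: the shift along the world's x, y, z in cm, then the turn, a rotation vector about the world's x, y, z in rad, then the finger opening in cm, from 0 to 8.7. In form: [[dx, dy, dz, wx, wy, wz, fingers], ...]. A call has 1 to 20 rows; each row is the pose to reach, as a shift and turn from the pose measured when the call began; what a row does not reach only later rows make up. A row lasts 1/8 s, in which the tool goes at most 62.5 mm and 10.7 degrees, less where a joint would pass 70% of its speed; a pose out of reach is approached as far as the arm can. A call with a gripper value outside its range is refused whole. The fingers move at their own pace and stop on an object; "force" is the grip in N (left out, the last holds). Time passes only in rows, so rows that repeat a pose let the fingers close. It gives the time, the measured TCP pose, the force and the opening at its end, in the units of the state.
- status.observe(): the state, without advancing time (a new reading comes with each control period).
- vision.snapshot(name): name is "scene" or "top" or "wrist"; returns the picture (420x560x3 uint8, red, green, blue); there is no depth.
- vision.camera_params(name): a dict with "mtx" (3x3 intrinsics, pixels), "xyz" and "attitude" of the camera in the world. Camera axes: x right, y down, z forward; pixel columns grow to the right and rows downward; lengths in mm; the calibration is good to about 2 mm. A picture is of the moment at which its call begins: read the wrist's pose just before it. camera_params takes no time and is no camera call; for the wrist camera it gives the pose at the moment of the call.
- r.hand_in(): hands the job in, once; it reports no verdict.
The state is a dict: "time": time; "joint_pos": joint angles; "joint_vel": joint speeds; "joint_efforts": joint torques, N m; "position": TCP position; "orientation": TCP orientation; "wrist_force": force on the tool from outside, world axes, zero at the start; "wrist_torque": the same for the moment, N m; "gripper_width": finger opening in mm.
Only numpy, scipy, OpenCV 4.12 (cv2) and the standard library are available. Lean on these libraries where they do the work, as an engineer would, in place of code of your own. Each camera call takes 0.05 s, during which the arm holds its last target.

TASK

One of the two look-alike ring cassettes is full of metal rings and the other is empty: find the heavier one by pinching a cassette's two side buttons together and lifting it from its dock; the empty one must stay, or be put back, latched in its own dock. Set the full one down upright on the green mat and let go, then take it again the other way round, as fingers do not fit beside the buttons there, and stand it fully down in the blue feeder cradle. Leave the thread spool, steel collar and glue cup where they are.

Things in the scene. Friction and masses are not known exactly. Their poses are not given: they have to be found in the camera images.
- cassette_1_center (a point): Centre of ring cassette 1, one of two closed boxes that look the same: grey, black line round the lid, white paper labels; 44 mm (own x) by 50 mm (own y) by 74 mm high (own z, up). This point is 37 mm above its underside. An orange release button on each y side (66 mm over both). The x end faces are plain and can be gripped, but a docked cassette cannot be pulled out that way.
- cassette_2_center (a point): Centre of ring cassette 2, identical in look and build to cassette 1 (same sizes, buttons and hooks; see there).
- cassette_1: The same cassette 1; origin at the centre of its underside, same axes. Full of metal rings it weighs 0.3 to 0.5 kg, empty under 0.2 kg; only the weight tells. Below each button a hook, 10 to 16 mm above the underside, sticks out 6 mm from the side and is caught under the dock's lip until the button is in at least 5 mm.
- cassette_2: The same ring cassette 2, origin at the centre of its underside, axes as its centre point's.
- cassette_1_left (a joint): Orange button of cassette 1 on its own +y side, 26 mm wide, 24 mm high, centred 50 mm above the underside, face 33 mm out: 0 = out, 0.007 m = fully in. Spring 2 N at first, 5 N fully in. With both fully in (52 mm over both) they sit on hard stops and the cassette can be lifted by them, with a grip of 15 N or more.
- cassette_1_right (a joint): Orange button of cassette 1 on its own -y side, 26 mm wide, 24 mm high, centred 50 mm above the underside, face 33 mm out: 0 = out, 0.007 m = fully in. Spring 2 N at first, 5 N fully in. With both fully in (52 mm over both) they sit on hard stops and the cassette can be lifted by them, with a grip of 15 N or more.
- cassette_2_left (a joint): Orange button of cassette 2 on its own +y side, 26 mm wide, 24 mm high, centred 50 mm above the underside, face 33 mm out: 0 = out, 0.007 m = fully in. Spring 2 N at first, 5 N fully in. With both fully in (52 mm over both) they sit on hard stops and the cassette can be lifted by them, with a grip of 15 N or more.
- cassette_2_right (a joint): Orange button of cassette 2 on its own -y side, 26 mm wide, 24 mm high, centred 50 mm above the underside, face 33 mm out: 0 = out, 0.007 m = fully in. Spring 2 N at first, 5 N fully in. With both fully in (52 mm over both) they sit on hard stops and the cassette can be lifted by them, with a grip of 15 N or more.
- dock_1: Dock of cassette 1, fixed: aluminium foot 64 by 86 mm, black catches 30 mm high; origin at the centre of its underside, y along the docked buttons. Floor 6 mm up; 2 mm play all round. Out: press both buttons, lift straight up; hooks are clear after 15 mm. Back: lower straight down with both buttons pressed, then let go: the hooks spring out under the lips.
- dock_2: Dock of cassette 2, identical to dock_1 (see there).
- mat: Green mat, 120 by 120 by 3 mm, fixed on the bench; origin at the centre of its underside, so its top is 3 mm above.
- cradle: Blue feeder cradle, fixed: base 100 (x) by 110 mm (y), origin at the centre of its underside, floor 6 mm up. Two upright cheeks, 84 mm high, 56 mm long, run along its x, 76 mm apart in y: the cassette's buttons face them, 5 mm free each, no room for fingers. The x ends are open for fingers, but for lips 8 mm above the floor, 52 mm apart. Either way round will do.
- cradle_floor (a point): Middle of the cradle's floor, 6 mm above the bench, axes as the cradle's; a cassette in place has its centre 37 mm above it.
- spool: Red thread spool standing on the bench, 36 mm wide, 40 mm high, loose; origin at the centre of its underside. Leave alone.
- collar: Dark steel collar lying on the bench, 32 mm wide, 14 mm high, loose; origin at the centre of its underside. Leave alone.
- glue_cup: White glue cup on the bench, 60 mm wide, 35 mm high, loose; origin at the centre of its underside. Leave alone.

How it is judged (in metres and radians):
On the way, in this order (a step that is already met when the one before it is completed fails the run):
1. a cassette is freed from its dock by its buttons and lifted clear ((z of cassette_1_center in the frame of dock_1 above 0.058 m or z of cassette_2_center in the frame of dock_2 above 0.058 m)), for 0.2 s.
2. the full cassette stands upright on the green mat, let go (((contact force between cassette_1 and mat above 2.2 N and angle between cassette_1_center's own z axis and vertical below 0.1 rad and contact force between cassette_1 and the fingers below 0.05 N and linear speed of cassette_1 below 0.02 m/s) or (contact force between cassette_2 and mat above 2.2 N and angle between cassette_2_center's own z axis and vertical below 0.1 rad and contact force between cassette_2 and the fingers below 0.05 N and linear speed of cassette_2 below 0.02 m/s))), for 0.2 s.
At the end, for the whole second after the job is handed in: Full cassette (over 2.2 N on the cradle) upright, at rest in the cradle: centre within 10 mm of its middle, turned under 0.25 rad, height within 4 mm of standing on the floor. Empty one in its own dock: within 6 mm, at most 3 mm high, both buttons out to within 2 mm (((horizontal distance between cassette_1_center and cradle_floor below 0.01 m and z of cassette_1_center in the frame of cradle_floor between 0.033 and 0.041 m and angle between the x axis of cassette_1_center and the x axis of cradle_floor, either way round below 0.25 rad and angle between cassette_1_center's own z axis and vertical below 0.1 rad and contact force between cassette_1 and cradle above 2.2 N and linear speed of cassette_1 below 0.02 m/s and horizontal distance between cassette_2_center and dock_2 below 0.006 m and z of cassette_2_center in the frame of dock_2 below 0.046 m and angle between cassette_2_center's own z axis and vertical below 0.06 rad and value of joint each of cassette_2_left, cassette_2_right below 0.002 m) or (horizontal distance between cassette_2_center and cradle_floor below 0.01 m and z of cassette_2_center in the frame of cradle_floor between 0.033 and 0.041 m and angle between the x axis of cassette_2_center and the x axis of cradle_floor, either way round below 0.25 rad and angle between cassette_2_center's own z axis and vertical below 0.1 rad and contact force between cassette_2 and cradle above 2.2 N and linear speed of cassette_2 below 0.02 m/s and horizontal distance between cassette_1_center and dock_1 below 0.006 m and z of cassette_1_center in the frame of dock_1 below 0.046 m and angle between cassette_1_center's own z axis and vertical below 0.06 rad and value of joint each of cassette_1_left, cassette_1_right below 0.002 m))); the robot touches nothing.
It fails at once if the thread spool is pushed more than 30 mm (distance of spool from where it was at the start of the episode above 0.03 m).
It fails at once if the steel collar is pushed more than 30 mm (distance of collar from where it was at the start of the episode above 0.03 m).
It fails at once if the glue cup is pushed more than 30 mm (distance of glue_cup from where it was at the start of the episode above 0.03 m).
It also fails if it takes over 72 s, if anything falls off the work surface, if the arm or the gripper's body presses on something with over 40 N, if the wrist force passes 120 N, or if a joint passes its speed limit or range.

## Working session

There is one attempt and no reset: what is moved stays moved. The work goes in short steps, Python scripts to look and compute and a tool call to move; the robot and the scene stay as the last step left them, time stands still between calls to the robot, and variables do not carry over. Pictures are saved under pics/ and viewed, and the job is handed in when it is done.

Besides the shell and the picture viewer there is one more tool, called after "Emit:" by a JSON object that holds its "api" and its "payload", one argument or row to a line. play_rows: Moves the arm, as the interface text tells. Its arguments: {"type":"object","properties":{"commands":{"type":"array"},"force":{"type":"number"}},"required":["commands"]}

```bash
mkdir -p pics; ls; cat > h.py <<'E'
import numpy as np, cv2
from scipy.spatial.transform import Rotation as R
from workcell import status, vision, r
def snap(n,f):
    p=vision.camera_params(n) ; im=vision.snapshot(n); cv2.imwrite('pics/'+f+'.png',im[:,:,::-1]); return im,p
def rot(p):
    a=np.array(p['attitude'],float)
    return a if a.shape==(3,3) else R.from_quat([a[1],a[2],a[3],a[0]]).as_matrix()
def ray(p,uv):
    d=np.linalg.inv(np.array(p['mtx']))@np.array([uv[0],uv[1],1.]); return np.array(p['xyz'],float), rot(p)@d
def onz(p,uv,z):
    o,d=ray(p,uv); return o+d*(z-o[2])/d[2]
def proj(p,X):
    c=rot(p).T@(np.array(X,float)-np.array(p['xyz'])); q=np.array(p['mtx'])@c; return q[:2]/q[2]
E
python3 - <<'E'
from h import *
print(status.observe())
for n in ['scene','top','wrist']:
    im,p=snap(n,n+'0'); print(n,p)
E
```

```text
pics
{'time': 0.0, 'joint_pos': array([ 1.21079816,  0.33393395,  0.03988083,  1.46626111, -0.01336452,
        1.34323472, -0.05849622]), 'joint_vel': array([-0.00047842,  0.00094746, -0.00191743,  0.0007879 , -0.00026944,
        0.00077328,  0.00147881]), 'joint_efforts': array([-9.28768486e-06, -6.56357288e+01,  1.33588113e+00, -4.03792512e+01,
       -5.95158921e-02,  4.48111875e-02,  2.17915867e-04]), 'position': array([ 167.44623092, -627.60519759,  221.64942376]), 'orientation': array([-0.09139877, -0.70098109, -0.09248279,  0.70122658]), 'wrist_force': array([ 0.92188707, -0.52595987,  0.45555181]), 'wrist_torque': array([ 0.03689926, -0.02192309, -0.02253424]), 'gripper_width': 87.32249766098717}
scene {'mtx': array([[435.57530754,   0.        , 276.89896522],
       [  0.        , 435.57530754, 210.36881553],
       [  0.        ,   0.        ,   1.        ]]), 'xyz': array([1066.70081519, -386.37819351,  674.9003863 ]), 'attitude': array([-0.35559033,  0.80734745,  0.42657582, -0.19944592])}
top {'mtx': array([[537.84726181,   0.        , 271.40154376],
       [  0.        , 537.84726181, 212.54557898],
       [  0.        ,   0.        ,   1.        ]]), 'xyz': array([ 406.48798835,    5.15343206, 1248.73348856]), 'attitude': array([-0.03378393,  0.71480787, -0.69741064,  0.03907368])}
wrist {'mtx': array([[331.57177778,   0.        , 274.09089578],
       [  0.        , 331.57177778, 215.03321005],
       [  0.        ,   0.        ,   1.        ]]), 'xyz': array([ 240.14549444, -608.31157173,  383.61558974]), 'attitude': array([ 0.10957693,  0.78568274, -0.60290385, -0.08486741])}
```

View pics/top0.png

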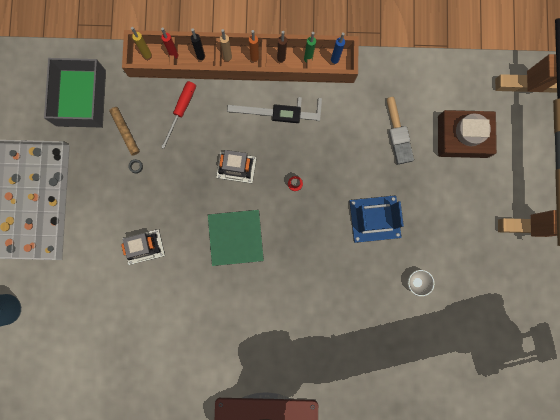

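View pics/scene0.png

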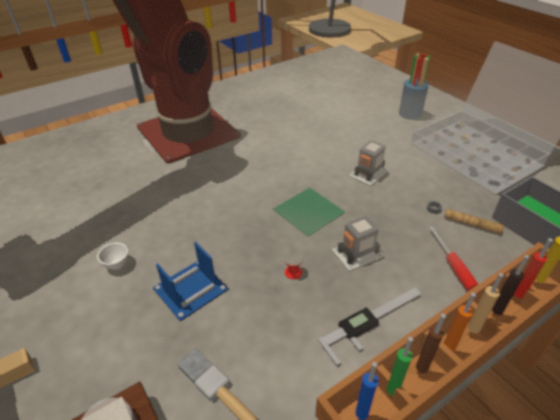

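View pics/wrist0.png

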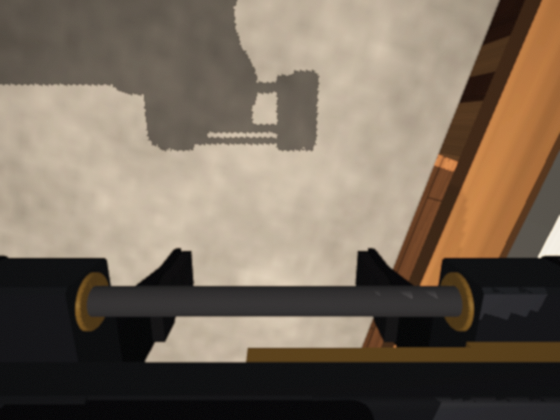

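```bash
python3 - <<'E'
import cv2, numpy as np
a=cv2.imread('pics/top0.png'); s=cv2.imread('pics/scene0.png')
def c(im,x,y,w,h,k): return cv2.resize(im[y:y+h,x:x+w],None,fx=k,fy=k,interpolation=cv2.INTER_CUBIC)
cv2.imwrite('pics/z1.png',np.vstack([np.hstack([c(a,210,140,50,50,8),c(a,118,220,50,50,8)])]))
cv2.imwrite('pics/z2.png',np.hstack([c(a,340,185,70,65,6),c(s,150,235,80,65,6)[:, :360]]))
E
```

```text
(no output)
```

View pics/z1.png

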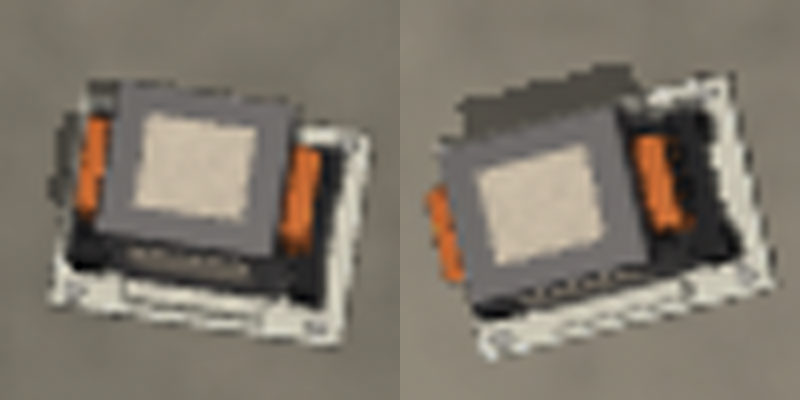

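View pics/z2.png

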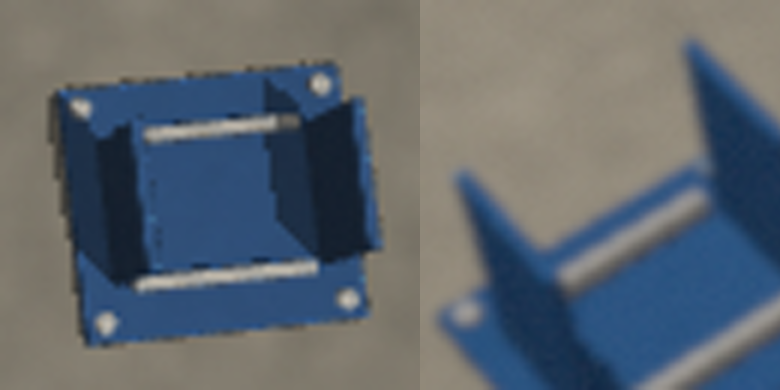

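```bash
cat > m.py <<'E'
from h import *
p=vision.camera_params('top'); im=cv2.imread('pics/top0.png'); hsv=cv2.cvtColor(im,cv2.COLOR_BGR2HSV)
def blobs(box,lo,hi,amin=15):
    x,y,w,h=box; m=cv2.inRange(hsv[y:y+h,x:x+w],np.array(lo),np.array(hi))
    n,l,s,c=cv2.connectedComponentsWithStats(m); out=[]
    for i in range(1,n):
        if s[i,4]>=amin:
            cs,_=cv2.findContours((l==i).astype('uint8'),cv2.RETR_EXTERNAL,cv2.CHAIN_APPROX_NONE)
            rc=cv2.minAreaRect(max(cs,key=len)); out.append((c[i]+[x,y],s[i,4],cv2.boxPoints(rc)+[x,y]))
    return out
np.set_printoptions(precision=1,suppress=True)
for nm,box in [('A',(210,140,50,50)),('B',(118,220,50,50))]:
    print(nm)
    for b in blobs(box,(5,160,100),(20,255,255)): print(' btn',b[0],b[1],'z68',onz(p,b[0],68)[:2],'z56',onz(p,b[0],56)[:2])
    for b in blobs((box[0],box[1],box[2]-10,40),(5,30,170),(25,110,255),60):
        q=np.array([onz(p,v,80)[:2] for v in b[2]]); print(' label',b[0],b[1],onz(p,b[0],80)[:2]); print(q.tolist()); e=q[1]-q[0]; print('angs',[np.degrees(np.arctan2(*(q[(i+1)%4]-q[i])[::-1])) for i in range(4)],[np.linalg.norm(q[(i+1)%4]-q[i]) for i in range(4)])
def show(n,b,z):
    q=np.array([onz(p,v,z)[:2] for v in b[2]]); print(n,b[0],b[1],onz(p,b[0],z)[:2],'rectc',q.mean(0),'angs',[np.degrees(np.arctan2(*(q[(i+1)%4]-q[i])[::-1])) for i in range(4)],[np.linalg.norm(q[(i+1)%4]-q[i]) for i in range(4)])
for b in blobs((195,195,80,80),(55,60,30),(90,255,255),300): show('mat',b,3)
for b in blobs((335,180,80,75),(100,100,20),(125,255,255),300): show('cradle',b,6)
for b in blobs((335,180,80,75),(0,0,120),(40,60,255),3): show('scr',b,6) if True else 0
for b in blobs((280,170,30,30),(0,150,60),(10,255,255),30): show('spool',b,40)
for b in blobs((400,260,45,45),(0,0,150),(40,60,255),100): show('cup',b,35)
for b in blobs((125,155,22,22),(0,0,0),(180,255,80),30): show('collar',b,14)
E
python3 m.py
```

```text
A
 btn [221. 160.] 25 z68 [643.6 112.9] z56 [646. 114.]
 btn [247.2 163.9] 38 z68 [636.3  54.4] z56 [638.6  54.9]
 label [233.8 160.4] 152 [641.   83.5]
[[630.1135012746004, 99.17175484940253], [655.2817960074893, 96.46425230706785], [651.820510280602, 67.30416649713561], [626.6635308071972, 70.07531617794328]]
angs [np.float64(-6.14003369052972), np.float64(-96.76930310685735), np.float64(173.71396612436766), np.float64(83.23799894304473)] [np.float64(25.313506864484722), np.float64(29.36479360264202), np.float64(25.309146306794936), np.float64(29.300256647134404)]
B
 btn [149.6 242.3] 42 z68 [456.6 262.8] z56 [457.1 265.4]
 btn [123.2 249. ] 22 z68 [440.5 319.7] z56 [440.8 322.9]
 label [135.1 245.1] 156 [449.2 291.4]
[[457.2834824124447, 308.639351095574], [464.98373208332254, 281.00014576576416], [441.2006020405761, 273.85072423605317], [433.5358278449346, 301.4389066795585]]
angs [np.float64(-74.43222640644478), np.float64(-163.2687522022853), np.float64(105.52679131047641), np.float64(16.867647229065007)] [np.float64(28.691802248329452), np.float64(24.834482133511134), np.float
[... 3170 characters left out ...]
float64(31.795241559101385), np.float64(32.173558150478236)]
cup [416.8 279.5] 166 [ 389.2 -332.4] rectc [ 385.7 -331.6] angs [np.float64(-39.56422005919815), np.float64(-128.8590481554062), np.float64(140.30380642718595), np.float64(51.27004726245202)] [np.float64(45.61061486554216), np.float64(33.447237406241165), np.float64(45.53689378337809), np.float64(33.34335044878263)]
collar [135.2 165.9] 73 [635.3 316.5] rectc [635.1 315.8] angs [np.float64(-88.51253267524281), np.float64(-177.20027725846765), np.float64(91.47597349823867), np.float64(2.9413774285511027)] [np.float64(30.175913436761007), np.float64(28.295646728360197), np.float64(30.106088392663835), np.float64(28.291294431206477)]
```

```bash
python3 - <<'E'
from h import *
p=vision.camera_params('scene'); s=cv2.imread('pics/scene0.png'); k=6
def box(c,yaw,hx,hy,z): 
    a=np.radians(yaw); M=np.array([[np.cos(a),-np.sin(a)],[np.sin(a),np.cos(a)]])
    return [np.r_[np.array(c)+M@np.array(v),z] for v in [(hx,hy),(hx,-hy),(-hx,-hy),(-hx,hy)]]
def draw(polys,x,y,w,h):
    im=cv2.resize(s[y:y+h,x:x+w],None,fx=k,fy=k,interpolation=cv2.INTER_CUBIC)
    for P in polys:
        q=np.array([(proj(p,v)-[x,y]+.5)*k for v in P]); cv2.polylines(im,[np.int32(q)],True,(0,255,0),1)
    return im
A=((640.5,83.5),-7); B=((449,291.4),16); C=((527.5,-244),7.1)
l=[]
for c in (A,B): l.append([box(*c,22,25,80),box(*c,32,43,0),box(*c,13,33,62),box(*c,13,33,38)])
cv2.imwrite('pics/z3.png',np.hstack([draw(l[0],325,210,65,65),draw(l[1],340,130,65,65)]))
cv2.imwrite('pics/z4.png',draw([box(*C,50,55,0),box(*C,28,38,90),box(*C,50,55,6)],145,235,90,85))
E
```

```text
(no output)
```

View pics/z3.png

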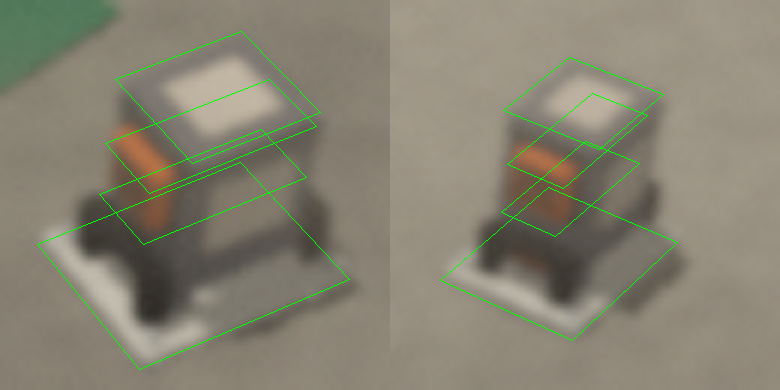

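View pics/z4.png

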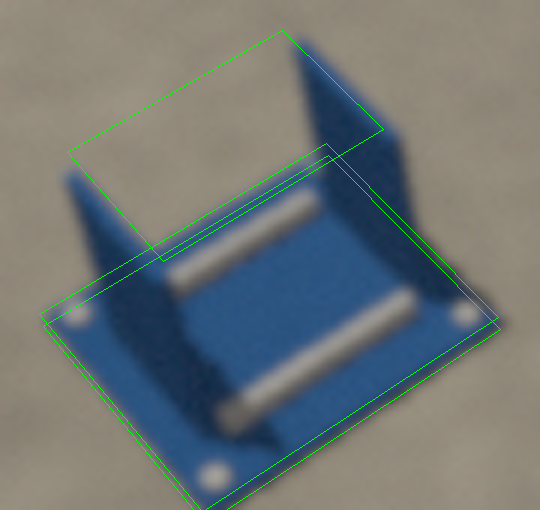

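```bash
cat >> h.py <<'E'
def pose():
    o=status.observe(); q=o['orientation']; return np.array(o['position']), R.from_quat([q[1],q[2],q[3],q[0]]), o
def goto(target,yang,tilt=True):
    """print shift cm + rotvec to have tool x down, tool y at yang deg (mod 180, nearest)"""
    P,Q,o=pose(); best=None
    for k in (0,180):
        a=np.radians(yang+k); y=np.array([np.cos(a),np.sin(a),0]); x=np.array([0,0,-1.]); T=R.from_matrix(np.c_[x,y,np.cross(x,y)])
        rv=(T*Q.inv()).as_rotvec(); print('shift cm',np.round((np.array(target)-P)/10,2),'rv',np.round(rv,4),'deg',np.degrees(np.linalg.norm(rv)).round(1))
def st():
    P,Q,o=pose(); M=Q.as_matrix(); print('t',o['time'],'P',P.round(1),'x',M[:,0].round(3),'yang',np.degrees(np.arctan2(M[1,1],M[0,1])).round(2),'w',round(o['gripper_width'],1),'F',np.round(o['wrist_force'],2),'q',np.round(o['joint_pos'],2))
E
python3 - <<'E'
from h import *
st(); goto([640.5,83.5,180],82.9); goto([449,291.4,180],105.8)
E
```

```text
t 0.15 P [ 167.5 -627.7  221.9] x [-0.     0.001 -1.   ] yang -75.06 w 87.0 F [ 0.12  0.13 -0.33] q [ 1.21  0.33  0.04  1.47 -0.01  1.34 -0.06]
shift cm [47.3  71.12 -4.19] rv [ 3.0000e-04 -1.8000e-03  2.7569e+00] deg 158.0
shift cm [47.3  71.12 -4.19] rv [-1.300e-03 -2.000e-04 -3.847e-01] deg 22.0
shift cm [28.15 91.91 -4.19] rv [-7.0000e-04  1.9000e-03 -3.1266e+00] deg 179.1
shift cm [28.15 91.91 -4.19] rv [-0.0012 -0.0004  0.015 ] deg 0.9
```

Emit:
{"api": "play_rows", "payload": {
  "commands": [
    [23,35,0,0,0,-0.2,8.7],
    [47.3,71.1,-5,0,0,-0.385,8.7],
    [47.3,71.1,-5,0,0,-0.385,8.7],
    [47.3,71.1,-5,0,0,-0.385,8.7],
    [47.3,71.1,-5,0,0,-0.385,8.7],
    [47.3,71.1,-5,0,0,-0.385,8.7],
    [47.3,71.1,-5,0,0,-0.385,8.7],
    [47.3,71.1,-5,0,0,-0.385,8.7],
    [47.3,71.1,-5,0,0,-0.385,8.7],
    [47.3,71.1,-5,0,0,-0.385,8.7],
    [47.3,71.1,-5,0,0,-0.385,8.7],
    [47.3,71.1,-5,0,0,-0.385,8.7],
    [47.3,71.1,-5,0,0,-0.385,8.7],
    [47.3,71.1,-5,0,0,-0.385,8.7],
    [47.3,71.1,-5,0,0,-0.385,8.7],
    [47.3,71.1,-5,0,0,-0.385,8.7],
    [47.3,71.1,-5,0,0,-0.385,8.7],
    [47.3,71.1,-5,0,0,-0.385,8.7]
  ]
}}

```text
time: 2.4
position: [640.4, 82.0, 172.2]
orientation: [-0.045, 0.706, -0.044, -0.706]
wrist_force: [-0.7, -0.4, -0.1]
gripper_width: 87.1
```

```bash
python3 - <<'E'
from h import *
st(); goto([640.5,83.5,110],82.9); im,p=snap('wrist','w1'); snap('scene','s1'); print(p['xyz'],onz(p,(274,215),80))
E
```

```text
t 2.4 P [640.4  82.  172.2] x [ 0.001  0.001 -1.   ] yang -97.21 w 87.1 F [-0.7  -0.41 -0.1 ] q [ 0.2   0.4  -0.51  1.52  0.2   1.27 -2.04]
shift cm [ 0.01  0.15 -6.22] rv [ 8.0000e-04  1.1000e-03 -3.1396e+00] deg 179.9
shift cm [ 0.01  0.15 -6.22] rv [-0.0007  0.0005  0.002 ] deg 0.1
[714.86951676  72.70622027 334.09735623] [643.11632605  81.86557972  80.        ]
```

View pics/w1.png

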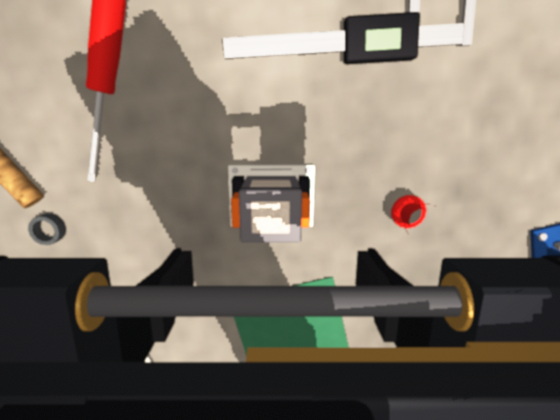

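```bash
python3 - <<'E'
from h import *
import pickle
p=vision.camera_params('wrist'); im=cv2.imread('pics/w1.png'); hsv=cv2.cvtColor(im,cv2.COLOR_BGR2HSV)
m=cv2.inRange(hsv,(5,150,80),(20,255,255)); n,l,s,c=cv2.connectedComponentsWithStats(m[150:250,220:330])
for i in range(1,n):
    if s[i,4]>20: print(s[i]+[220,150,0,0,0],c[i]+[220,150])
for q in [(240,241),(301,241),(274,215)]: print(q,onz(p,q,80))
k=8; cv2.imwrite('pics/z5.png',cv2.resize(im[160:250,225:320],None,fx=6,fy=6,interpolation=cv2.INTER_CUBIC))
E
```

```text
[231 192   9  36 258] [235.34496124 210.30620155]
[301 192   8  35 246] [304.75609756 209.54878049]
(240, 241) [624.73799697 112.59922521  80.        ]
(301, 241) [618.57422732  63.2717688   80.        ]
(274, 215) [643.16170174  82.36679428  80.        ]
```

View pics/z5.png

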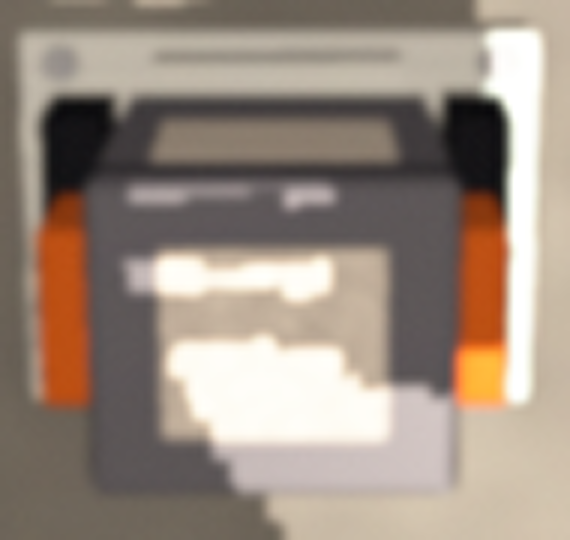

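Emit:
{"api": "play_rows", "payload": {
  "commands": [
    [0.1,0.2,-5,0,0,0.002,8.7],
    [0.1,0.2,-10,0,0,0.002,8.7],
    [0.1,0.2,-13.4,0,0,0.002,8.7],
    [0.1,0.2,-13.4,0,0,0.002,8.7],
    [0.1,0.2,-13.4,0,0,0.002,8.7],
    [0.1,0.2,-13.4,0,0,0.002,4.5],
    [0.1,0.2,-13.4,0,0,0.002,4.5],
    [0.1,0.2,-13.4,0,0,0.002,4.5],
    [0.1,0.2,-13.4,0,0,0.002,4.5],
    [0.1,0.2,-13.4,0,0,0.002,4.5],
    [0.1,0.2,-13.4,0,0,0.002,4.5]
  ],
  "force": 25
}}

```text
time: 3.88
position: [642.0, 84.6, 39.3]
orientation: [-0.044, 0.706, -0.043, -0.705]
wrist_force: [-2.5, -0.4, 9.1]
gripper_width: 49.7
```

```bash
python3 - <<'E'
from h import *
st(); im,p=snap('scene','s2'); cv2.imwrite('pics/s2z.png',cv2.resize(im[150:300,280:440,::-1],None,fx=4,fy=4,interpolation=cv2.INTER_CUBIC))
st()
E
```

```text
t 3.875 P [642.   84.6  39.3] x [ 0.002  0.001 -1.   ] yang -97.07 w 49.7 F [-2.49 -0.42  9.15] q [ 0.17  0.52 -0.48  1.64  0.27  1.04 -2.09]
t 3.925 P [642.   84.6  39.4] x [ 0.002  0.001 -1.   ] yang -97.07 w 50.1 F [-1.81  0.29  8.57] q [ 0.17  0.52 -0.48  1.64  0.27  1.04 -2.09]
```

View pics/s2z.png

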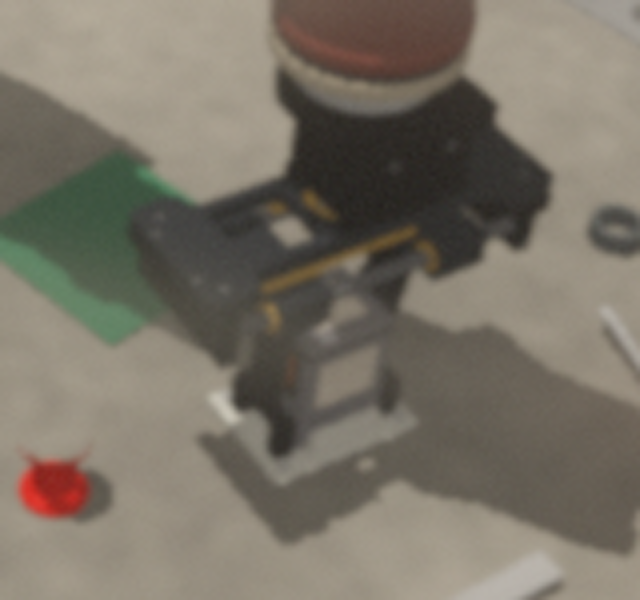

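Emit:
{"api": "play_rows", "payload": {
  "commands": [
    [0,0,0.5,0,0,0,4.5],
    [0,0,0.5,0,0,0,4.5]
  ]
}}

```text
time: 4.18
position: [642.1, 84.6, 44.6]
orientation: [-0.044, 0.706, -0.043, -0.705]
wrist_force: [1.0, 0.3, -0.8]
gripper_width: 49.9
```

```bash
python3 - <<'E'
from h import *
st()
E
```

```text
t 4.175 P [642.1  84.6  44.6] x [ 0.002  0.001 -1.   ] yang -97.07 w 49.9 F [ 1.04  0.33 -0.82] q [ 0.17  0.52 -0.48  1.64  0.27  1.05 -2.09]
```

Emit:
{"api": "play_rows", "payload": {
  "commands": [
    [0,0,1.5,0,0,0,4.5],
    [0,0,3,0,0,0,4.5],
    [0,0,4,0,0,0,4.5],
    [0,0,4,0,0,0,4.5],
    [0,0,4,0,0,0,4.5],
    [0,0,4,0,0,0,4.5]
  ]
}}

```text
time: 4.92
position: [641.7, 84.5, 83.9]
orientation: [-0.044, 0.706, -0.043, -0.705]
wrist_force: [0.1, 0.3, -2.0]
gripper_width: 50.2
```

```bash
python3 - <<'E'
from h import *
st(); im,p=snap('scene','s3'); cv2.imwrite('pics/s3z.png',cv2.resize(im[150:300,280:440,::-1],None,fx=4,fy=4,interpolation=cv2.INTER_CUBIC))
st()
for i in range(4):
  vision.snapshot('top'); print(np.round(status.observe()['wrist_force'],2))
E
```

```text
t 4.925 P [641.7  84.5  83.9] x [ 0.001  0.001 -1.   ] yang -97.07 w 50.2 F [ 0.13  0.33 -2.04] q [ 0.18  0.48 -0.5   1.61  0.25  1.12 -2.07]
t 4.975 P [641.8  84.5  84. ] x [ 0.001  0.001 -1.   ] yang -97.07 w 49.8 F [-0.16 -0.81 -1.61] q [ 0.18  0.48 -0.5   1.61  0.25  1.12 -2.07]
[ 0.47  0.09 -0.9 ]
[-0.22  0.79 -0.81]
[-0.21  0.54 -0.1 ]
[ 0.8  -0.54 -1.25]
```

View pics/s3z.png

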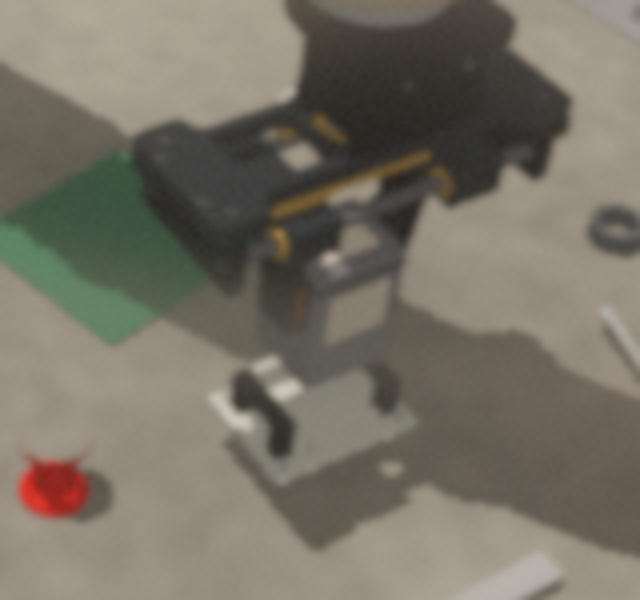

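Emit:
{"api": "play_rows", "payload": {
  "commands": [
    [0.02,0,-1.5,0,0,0,4.5],
    [0.02,0,-2.8,0,0,0,4.5],
    [0.02,0,-3.8,0,0,0,4.5],
    [0.02,0,-4.5,0,0,0,4.5],
    [0.02,0,-4.5,0,0,0,4.5],
    [0.02,0,-4.5,0,0,0,4.5]
  ]
}}

```text
time: 5.92
position: [642.3, 84.6, 39.2]
orientation: [-0.044, 0.706, -0.043, -0.705]
wrist_force: [-1.2, -0.4, -0.9]
gripper_width: 49.5
```

```bash
python3 - <<'E'
from h import *
st()
E
```

```text
t 5.925 P [642.3  84.6  39.2] x [ 0.002  0.001 -1.   ] yang -97.07 w 49.5 F [-1.15 -0.35 -0.88] q [ 0.17  0.52 -0.48  1.64  0.27  1.04 -2.09]
```

Emit:
{"api": "play_rows", "payload": {
  "commands": [
    [0,0,-0.15,0,0,0,4.5],
    [0,0,-0.15,0,0,0,4.5]
  ]
}}

```text
time: 6.18
position: [642.5, 84.6, 39.0]
orientation: [-0.044, 0.707, -0.043, -0.705]
wrist_force: [-4.8, -1.0, 10.7]
gripper_width: 50.2
```

```bash
python3 - <<'E'
from h import *
st()
E
```

```text
t 6.175 P [642.5  84.6  39. ] x [ 0.002  0.001 -1.   ] yang -97.07 w 50.2 F [-4.77 -0.96 10.69] q [ 0.17  0.53 -0.48  1.64  0.27  1.04 -2.09]
```

Seated with pressure. Open, rise, and move above B.

Emit:
{"api": "play_rows", "payload": {
  "commands": [
    [0,0,-0.1,0,0,0,8.7],
    [0,0,-0.1,0,0,0,8.7],
    [0,0,-0.1,0,0,0,8.7],
    [0,0,-0.1,0,0,0,8.7],
    [0,0,5,0,0,0,8.7],
    [0,0,10,0,0,0,8.7],
    [0,0,12,0,0,0,8.7]
  ]
}}

```text
time: 7.05
position: [643.7, 85.1, 162.2]
orientation: [-0.044, 0.708, -0.043, -0.703]
wrist_force: [-0.9, 0.2, 0.0]
gripper_width: 86.9
```

```bash
python3 - <<'E'
from h import *
st(); im,p=snap('wrist','w4'); im2,p=snap('scene','s4')
cv2.imwrite('pics/s4z.png',np.hstack([cv2.resize(im[150:270,210:340,::-1],None,fx=3,fy=3),cv2.resize(im2[200:280,310:397,::-1],(390,360))]))
st();goto([449.5,292,150],105.8)
E
```

```text
t 7.05 P [643.7  85.1 162.2] x [ 0.006  0.001 -1.   ] yang -97.07 w 86.9 F [-0.86  0.22  0.03] q [ 0.19  0.41 -0.51  1.53  0.21  1.25 -2.04]
t 7.15 P [643.6  84.9 161.2] x [ 0.006  0.001 -1.   ] yang -97.08 w 87.1 F [ 0.96 -0.35 -0.21] q [ 0.19  0.41 -0.51  1.53  0.21  1.25 -2.04]
shift cm [-19.41  20.71  -1.12] rv [ 0.0081  0.0028 -2.7423] deg 157.1
shift cm [-19.41  20.71  -1.12] rv [-0.002   0.0058  0.3993] deg 22.9
```

View pics/s4z.png

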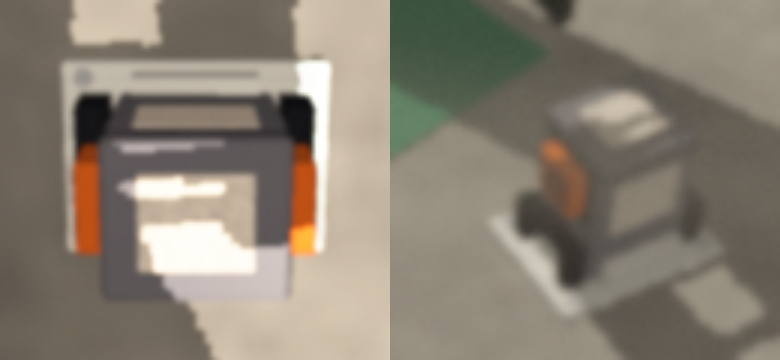

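Emit:
{"api": "play_rows", "payload": {
  "commands": [
    [-19.4,20.7,0,-0.002,0.006,0.4,8.7],
    [-19.4,20.7,0,-0.002,0.006,0.4,8.7],
    [-19.4,20.7,0,-0.002,0.006,0.4,8.7],
    [-19.4,20.7,0,-0.002,0.006,0.4,8.7],
    [-19.4,20.7,0,-0.002,0.006,0.4,8.7],
    [-19.4,20.7,0,-0.002,0.006,0.4,8.7],
    [-19.4,20.7,0,-0.002,0.006,0.4,8.7]
  ]
}}

```text
time: 8.02
position: [449.9, 290.7, 160.0]
orientation: [-0.097, -0.7, -0.097, 0.701]
wrist_force: [1.4, -1.3, -0.8]
gripper_width: 87.1
```

```bash
python3 - <<'E'
from h import *
st(); im,p=snap('wrist','w5');goto([449.5,292,38],105.8)
cv2.imwrite('pics/z6.png',cv2.resize(im[150:260,210:340,::-1],None,fx=6,fy=6,interpolation=cv2.INTER_CUBIC))
E
```

```text
t 8.025 P [449.9 290.7 160. ] x [-0.002 -0.001 -1.   ] yang -74.21 w 87.1 F [ 1.44 -1.29 -0.84] q [-0.    0.22 -0.74  1.79  0.16  1.19 -2.08]
shift cm [ -0.07   0.15 -12.21] rv [-2.3000e-03 -1.3000e-03 -3.1405e+00] deg 179.9
shift cm [ -0.07   0.15 -12.21] rv [ 0.0008 -0.0015  0.0011] deg 0.1
```

View pics/z6.png

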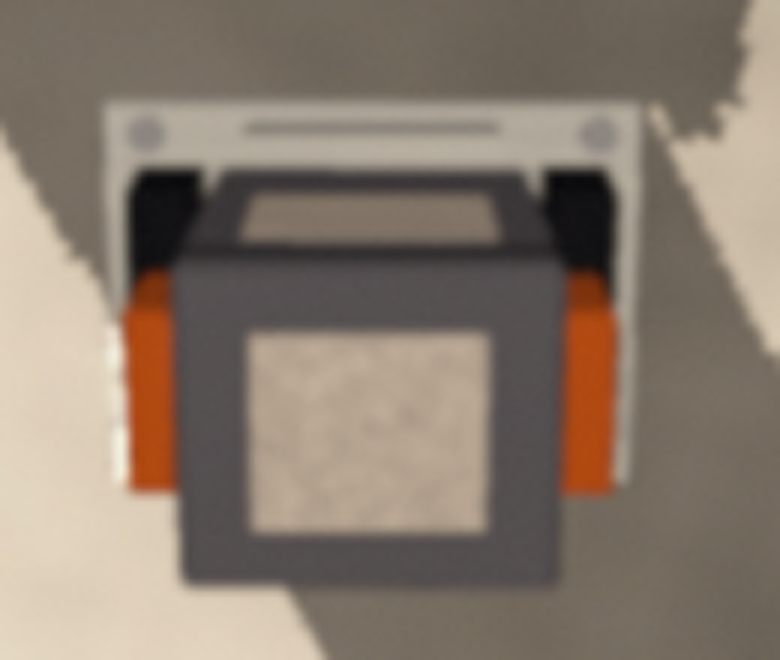

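Emit:
{"api": "play_rows", "payload": {
  "commands": [
    [0,0.1,-5,0,0,0,8.7],
    [0,0.1,-9,0,0,0,8.7],
    [0,0.1,-12.1,0,0,0,8.7],
    [0,0.1,-12.1,0,0,0,8.7],
    [0,0.1,-12.1,0,0,0,8.7],
    [0,0.1,-12.1,0,0,0,4.5],
    [0,0.1,-12.1,0,0,0,4.5],
    [0,0.1,-12.1,0,0,0,4.5],
    [0,0.1,-12.1,0,0,0,4.5],
    [0,0.1,-12.1,0,0,0,4.5],
    [0,0.1,-12.1,0,0,0,4.5]
  ],
  "force": 30
}}

```text
time: 9.45
position: [450.7, 292.4, 40.2]
orientation: [-0.097, -0.7, -0.097, 0.7]
wrist_force: [-1.2, 1.0, 9.4]
gripper_width: 49.9
```

```bash
python3 - <<'E'
from h import *
st()
E
```

```text
t 9.45 P [450.7 292.4  40.2] x [-0.  0. -1.] yang -74.24 w 49.9 F [-1.25  0.97  9.42] q [-0.06  0.37 -0.7   1.91  0.28  0.97 -2.18]
```

Emit:
{"api": "play_rows", "payload": {
  "commands": [
    [0,0,0.5,0,0,0,4.5],
    [0,0,1.5,0,0,0,4.5],
    [0,0,3,0,0,0,4.5],
    [0,0,5,0,0,0,4.5],
    [0,0,7,0,0,0,4.5],
    [0,0,7,0,0,0,4.5],
    [0,0,7,0,0,0,4.5]
  ]
}}

```text
time: 10.32
position: [450.6, 292.2, 110.1]
orientation: [-0.097, -0.7, -0.097, 0.7]
wrist_force: [0.6, -0.5, -4.0]
gripper_width: 50.0
```

```bash
python3 - <<'E'
from h import *
st(); im,p=snap('scene','s6'); cv2.imwrite('pics/s6z.png',cv2.resize(im[60:210,280:440,::-1],None,fx=4,fy=4,interpolation=cv2.INTER_CUBIC))
for i in range(4):
  vision.snapshot('top'); print(np.round(status.observe()['wrist_force'],2))
st(); goto([475.8,80.3,111],97.1)
E
```

```text
t 10.325 P [450.6 292.2 110.1] x [-0. -0. -1.] yang -74.25 w 50.0 F [ 0.65 -0.53 -3.95] q [-0.02  0.28 -0.73  1.85  0.21  1.1  -2.12]
[-0.32  0.28 -2.91]
[ 0.51  0.34 -4.72]
[-0.08 -0.09 -2.12]
[-0.    0.22 -3.43]
t 10.575 P [450.3 292.3 109.7] x [-0.001 -0.    -1.   ] yang -74.23 w 49.9 F [-0.    0.22 -3.43] q [-0.02  0.28 -0.73  1.85  0.21  1.1  -2.12]
shift cm [  2.55 -21.2    0.13] rv [1.6000e-03 0.0000e+00 2.9903e+00] deg 171.3
shift cm [  2.55 -21.2    0.13] rv [ 0.     -0.001  -0.1513] deg 8.7
```

View pics/s6z.png

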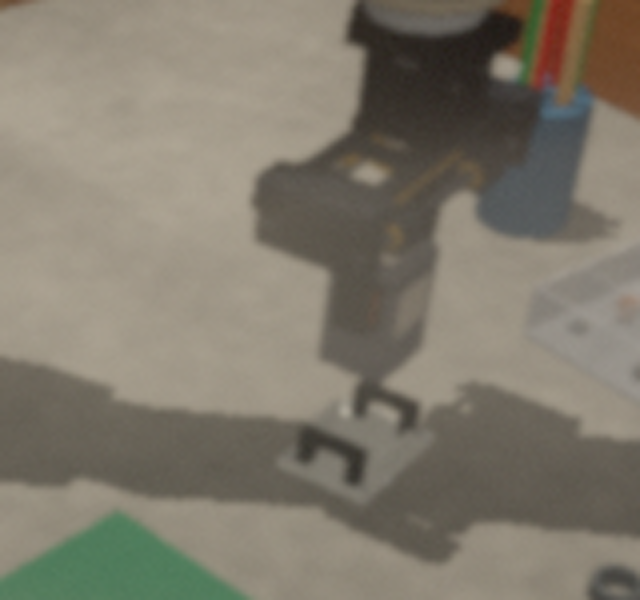

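Emit:
{"api": "play_rows", "payload": {
  "commands": [
    [0.8,-5,1,0,0,-0.04,4.5],
    [1.6,-11,1,0,0,-0.08,4.5],
    [2.4,-17,0,0,0,-0.12,4.5],
    [3,-21.2,-1,0,0,-0.151,4.5],
    [3,-21.2,-3,0,0,-0.151,4.5],
    [3,-21.2,-5,0,0,-0.151,4.5],
    [3,-21.2,-6.5,0,0,-0.151,4.5],
    [3,-21.2,-6.8,0,0,-0.151,4.5],
    [3,-21.2,-6.8,0,0,-0.151,4.5]
  ]
}}

```text
time: 11.7
position: [480.5, 80.6, 41.8]
orientation: [-0.044, -0.705, -0.044, 0.706]
wrist_force: [0.6, -0.5, -2.6]
gripper_width: 50.0
```

```bash
python3 - <<'E'
from h import *
st()
E
```

```text
t 11.7 P [480.5  80.6  41.8] x [-0.001  0.    -1.   ] yang -82.86 w 50.0 F [ 0.6  -0.52 -2.64] q [ 0.28  0.24 -0.58  2.02  0.16  0.92 -1.84]
```

Emit:
{"api": "play_rows", "payload": {
  "commands": [
    [0,0,-0.25,0,0,0,4.5],
    [0,0,-0.4,0,0,0,4.5],
    [0,0,-0.5,0,0,0,4.5],
    [0,0,-0.5,0,0,0,4.5]
  ]
}}

```text
time: 12.2
position: [480.7, 80.6, 37.3]
orientation: [-0.044, -0.706, -0.044, 0.706]
wrist_force: [-2.2, -0.0, 2.8]
gripper_width: 49.9
```

```bash
python3 - <<'E'
from h import *
st()
E
```

```text
t 12.2 P [480.7  80.6  37.3] x [-0.001  0.    -1.   ] yang -82.86 w 49.9 F [-2.19 -0.03  2.77] q [ 0.27  0.25 -0.58  2.03  0.17  0.91 -1.85]
```

Emit:
{"api": "play_rows", "payload": {
  "commands": [
    [0,0,0,0,0,0,8.7],
    [0,0,0,0,0,0,8.7],
    [0,0,0,0,0,0,8.7],
    [0,0,0,0,0,0,8.7],
    [0,0,0,0,0,0,8.7],
    [0,0,4,0,0,0,8.7],
    [0,0,8,0,0,0,8.7],
    [0,0,10,0,0,0.2,8.7],
    [0,0,10,0,0,0.4,8.7],
    [0,0,10,0,0,0.6,8.7],
    [0,0,10,0,0,0.8,8.7],
    [0,0,10,0,0,1.0,8.7],
    [0,0,10,0,0,1.2,8.7],
    [0,0,10,0,0,1.4,8.7],
    [0,0,10,0,0,1.57,8.7],
    [0,0,10,0,0,1.57,8.7],
    [0,0,10,0,0,1.57,8.7]
  ]
}}

```text
time: 14.32
position: [480.7, 80.6, 137.4]
orientation: [0.53, 0.468, 0.53, -0.468]
wrist_force: [0.3, -0.6, 0.5]
gripper_width: 86.6
```

```bash
python3 - <<'E'
from h import *
st(); im,p=snap('top','t7'); im2,p2=snap('wrist','w7')
cv2.imwrite('pics/z7.png',np.hstack([cv2.resize(im[130:280,100:300,::-1],(400,300)),cv2.resize(im2[:,:,::-1],(400,300))]))
E
```

```text
t 14.325 P [480.7  80.6 137.4] x [ 0.    -0.001 -1.   ] yang 7.06 w 86.6 F [ 0.25 -0.64  0.51] q [ 0.42  0.13 -0.72  1.93  0.09  1.12 -0.21]
```

View pics/z7.png

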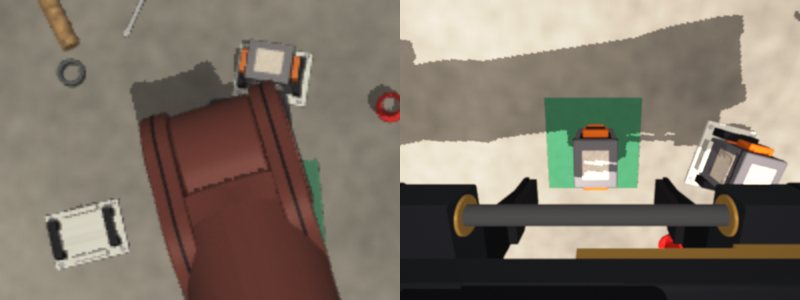

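Emit:
{"api": "play_rows", "payload": {
  "commands": [
    [0,0,-4,0,0,0,8.7],
    [0,0,-8,0,0,0,8.7],
    [0,0,-9.9,0,0,0,8.7],
    [0,0,-9.9,0,0,0,8.7],
    [0,0,-9.9,0,0,0,3.5],
    [0,0,-9.9,0,0,0,3.5],
    [0,0,-9.9,0,0,0,3.5],
    [0,0,-9.9,0,0,0,3.5],
    [0,0,-9.9,0,0,0,3.5],
    [0,0,-9.9,0,0,0,3.5],
    [0,0,-9.9,0,0,0,3.5]
  ],
  "force": 30
}}

```text
time: 15.8
position: [480.8, 80.6, 38.4]
orientation: [0.53, 0.468, 0.529, -0.469]
wrist_force: [-1.0, -0.9, 1.8]
gripper_width: 44.0
```

```bash
python3 - <<'E'
from h import *
st()
E
```

```text
t 15.8 P [480.8  80.6  38.4] x [-0.    -0.001 -1.   ] yang 6.99 w 44.0 F [-0.96 -0.88  1.83] q [ 0.37  0.27 -0.7   2.02  0.21  0.92 -0.31]
```

Emit:
{"api": "play_rows", "payload": {
  "commands": [
    [0,0,1,0,0,0,3.5],
    [0,0,4,0,0,0,3.5],
    [0,0,9,0,0,0,3.5],
    [0.5,-3,14,0,0,0,3.5],
    [1.2,-8,14,0,0,0,3.5],
    [2,-14,14,0,0,0,3.5],
    [3,-20,14,0,0,0,3.5],
    [4,-26,14,0,0,0,3.5],
    [4.6,-31,14,0,0,0,3.5],
    [4.7,-32.5,14,0,0,0,3.5],
    [4.7,-32.5,14,0,0,0,3.5],
    [4.7,-32.5,14,0,0,0,3.5]
  ]
}}

```text
time: 17.3
position: [528.0, -242.2, 178.6]
orientation: [0.53, 0.468, 0.53, -0.468]
wrist_force: [-0.4, 1.2, -3.9]
gripper_width: 43.8
```

```bash
python3 - <<'E'
from h import *
st(); im,p=snap('scene','s8'); im2,p2=snap('wrist','w8'); print(dict(p2))
cv2.imwrite('pics/z8.png',np.hstack([cv2.resize(im[:,:,::-1],(400,300)),cv2.resize(im2[:,:,::-1],(400,300))]))
goto([527.5,-244,80],7.1)
E
```

```text
t 17.3 P [ 528.  -242.2  178.6] x [ 0.  0. -1.] yang 7.12 w 43.8 F [-0.36  1.23 -3.87] q [ 0.76  0.26 -0.48  1.68  0.12  1.24  0.38]
{'mtx': array([[331.57177778,   0.        , 274.09089578],
       [  0.        , 331.57177778, 215.03321005],
       [  0.        ,   0.        ,   1.        ]]), 'xyz': array([ 518.86224722, -167.61339514,  340.54762641]), 'attitude': array([0.13814522, 0.98842589, 0.06212106, 0.00843429])}
shift cm [-0.06 -0.15 -9.87] rv [ 0.0004  0.0003 -0.0007] deg 0.0
shift cm [-0.06 -0.15 -9.87] rv [-4.0000e-04  6.0000e-04  3.1409e+00] deg 180.0
```

View pics/z8.png

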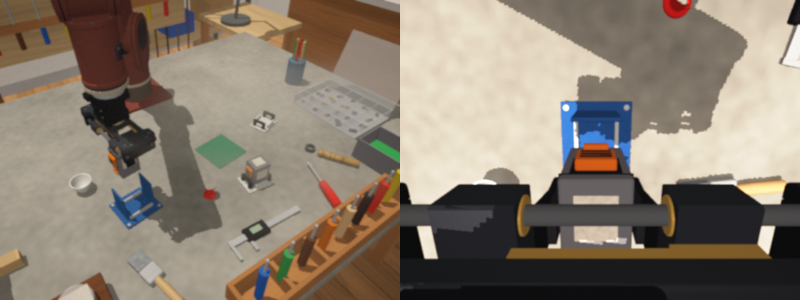

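View pics/w8.png

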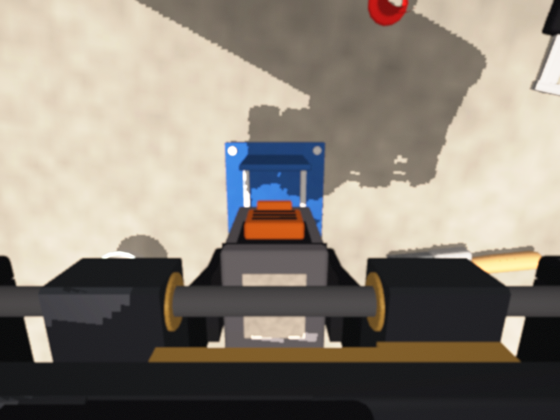

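```bash
python3 - <<'E'
from h import *
p=vision.camera_params('wrist')
im=cv2.imread('pics/w8.png'); g=cv2.resize(im[135:260,215:335],None,fx=6,fy=6,interpolation=cv2.INTER_CUBIC); cv2.imwrite('pics/z9.png',g[:600])
a=np.radians(7.1);M=np.array([[np.cos(a),-np.sin(a)],[np.sin(a),np.cos(a)]])
for uv in [(232.5,151),(317.5,151)]:
    w=onz(p,uv,7)[:2]; print(w, M.T@(w-np.array([527.5,-244])))
for uv in [(225,142.5),(324.5,142.5)]:
    w=onz(p,uv,6)[:2]; print(w, M.T@(w-np.array([527.5,-244])))
E
```

```text
[ 481.43331795 -201.9159599 ] [-40.51179036  47.45524699]
[ 565.05227113 -191.37389497] [43.76898228 47.58104862]
[ 473.21880607 -194.69934973] [-47.77132918  55.63184555]
[ 570.71976795 -182.40827867] [50.5011838  55.77740504]
```

View pics/z9.png

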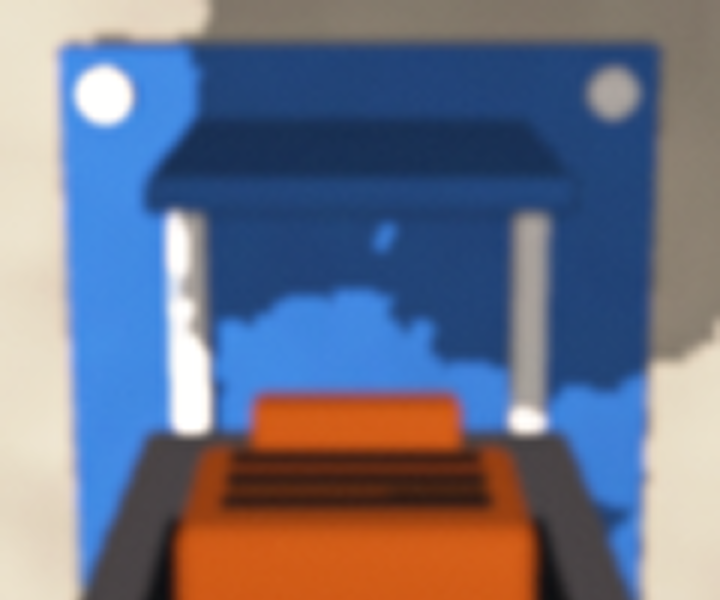

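Emit:
{"api": "play_rows", "payload": {
  "commands": [
    [0,-0.12,-3,0,0,0,3.5],
    [0,-0.12,-6,0,0,0,3.5],
    [0,-0.12,-8,0,0,0,3.5],
    [0,-0.12,-10,0,0,0,3.5],
    [0,-0.12,-11.5,0,0,0,3.5],
    [0,-0.12,-12.4,0,0,0,3.5],
    [0,-0.12,-12.4,0,0,0,3.5]
  ]
}}

```text
time: 18.27
position: [527.9, -243.6, 54.3]
orientation: [0.53, 0.468, 0.53, -0.468]
wrist_force: [0.3, -0.5, -3.8]
gripper_width: 43.9
```

```bash
python3 - <<'E'
from h import *
st(); im,p=snap('scene','s10'); im2,p2=snap('wrist','w10')
cv2.imwrite('pics/z10.png',np.hstack([cv2.resize(im[200:330,120:290,::-1],(520,400)),cv2.resize(im2[100:300,210:340,::-1],(260,400))]))
E
```

```text
t 18.275 P [ 527.9 -243.6   54.3] x [-0.  0. -1.] yang 7.14 w 43.9 F [ 0.27 -0.45 -3.8 ] q [ 0.74  0.38 -0.46  1.8   0.2   1.01  0.33]
```

View pics/z10.png

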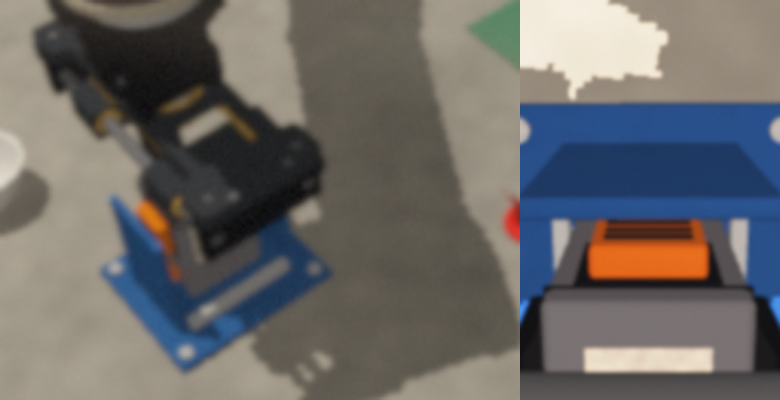

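Emit:
{"api": "play_rows", "payload": {
  "commands": [
    [0,0,-0.5,0,0,0,3.5],
    [0,0,-0.9,0,0,0,3.5],
    [0,0,-1.2,0,0,0,3.5],
    [0,0,-1.35,0,0,0,3.5],
    [0,0,-1.35,0,0,0,3.5]
  ]
}}

```text
time: 19.0
position: [528.6, -243.8, 41.8]
orientation: [0.531, 0.468, 0.53, -0.468]
wrist_force: [-0.6, -0.4, -3.6]
gripper_width: 43.6
```

```bash
python3 - <<'E'
from h import *
st()
E
```

```text
t 19.0 P [ 528.6 -243.8   41.8] x [ 0.001 -0.001 -1.   ] yang 7.13 w 43.6 F [-0.65 -0.45 -3.6 ] q [ 0.73  0.4  -0.45  1.81  0.21  0.98  0.32]
```

Almost there (about 0.5 mm to go).

Emit:
{"api": "play_rows", "payload": {
  "commands": [
    [0,0,-0.1,0,0,0,3.5],
    [0,0,-0.15,0,0,0,3.5],
    [0,0,-0.15,0,0,0,3.5]
  ]
}}

```text
time: 19.38
position: [528.7, -243.9, 41.5]
orientation: [0.531, 0.468, 0.53, -0.468]
wrist_force: [-4.1, 2.5, 9.4]
gripper_width: 44.1
```

```bash
python3 - <<'E'
from h import *
st()
E
```

```text
t 19.375 P [ 528.7 -243.9   41.5] x [ 0.001 -0.001 -1.   ] yang 7.13 w 44.1 F [-4.11  2.49  9.38] q [ 0.73  0.4  -0.45  1.81  0.21  0.98  0.32]
```

Emit:
{"api": "play_rows", "payload": {
  "commands": [
    [0,0,0,0,0,0,8.7],
    [0,0,0,0,0,0,8.7],
    [0,0,0,0,0,0,8.7],
    [0,0,0,0,0,0,8.7],
    [0,0,3,0,0,0,8.7],
    [0,0,7,0,0,0,8.7],
    [0,0,12,0,0,0,8.7],
    [0,0,17,0,0,0,8.7],
    [-3,-6,18,0,0,0,8.7],
    [-6,-12,18,0,0,0,8.7],
    [-9,-18,18,0,0,0,8.7],
    [-12,-24,18,0,0,0,8.7],
    [-15,-30,18,0,0,0,8.7],
    [-15,-30,18,0,0,0,8.7],
    [-15,-30,18,0,0,0,8.7]
  ]
}}

```text
time: 21.25
position: [377.2, -545.3, 220.8]
orientation: [0.53, 0.469, 0.529, -0.469]
wrist_force: [1.6, 1.2, 0.7]
gripper_width: 87.1
```

```bash
python3 - <<'E'
from h import *
st(); im,p=snap('top','t11'); im2,p2=snap('scene','s11')
cv2.imwrite('pics/z11.png',np.vstack([np.hstack([cv2.resize(a[:,:,::-1],(390,260),interpolation=cv2.INTER_CUBIC) for a in (im[185:251,335:434],im2[215:315,135:285])]),np.hstack([cv2.resize(a[:,:,::-1],(390,260),interpolation=cv2.INTER_CUBIC) for a in (im[140:190,200:275],im2[205:275,310:415])])]))
def bl(im,box,lo,hi,amin):
    x,y,w,h=box; hsv=cv2.cvtColor(im[y:y+h,x:x+w],cv2.COLOR_RGB2HSV); m=cv2.inRange(hsv,np.array(lo),np.array(hi)); n,l,s,c=cv2.connectedComponentsWithStats(m)
    return [(c[i]+[x,y],s[i,4]) for i in range(1,n) if s[i,4]>=amin]
for box in [(210,140,50,50),(345,185,60,60)]:
    print([(onz(p,b[0],68)[:2].round(1),b[0].round(1),b[1]) for b in bl(im,box,(5,150,90),(20,255,255),12)])
    print([(onz(p,b[0],80)[:2].round(1),b[1]) for b in bl(im,box,(5,30,150),(25,110,255),60)])
E
```

```text
t 21.25 P [ 377.2 -545.3  220.8] x [ 0.    -0.001 -1.   ] yang 6.95 w 87.1 F [1.56 1.18 0.67] q [ 1.11  0.38 -0.29  1.42  0.11  1.36  0.94]
[(array([645. , 112.3]), array([221.3, 159.4]), np.int32(30)), (array([635.3,  54. ]), array([247.3, 164.3]), np.int32(41))]
[(array([641.5,  83. ]), np.int32(162))]
[(array([ 530.6, -275.2]), array([394.9, 214.8]), np.int32(24)), (array([ 523.6, -215.5]), array([367.9, 217.3]), np.int32(38))]
[(array([ 527.6, -245.6]), np.int32(165))]
```

View pics/z11.png

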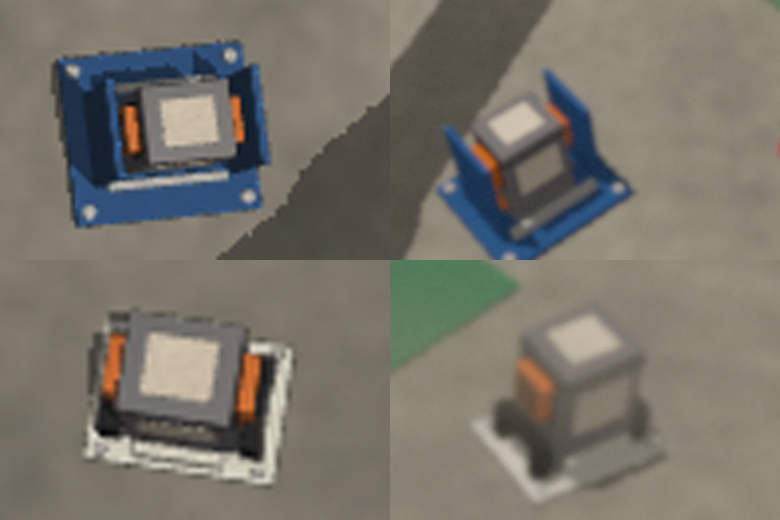

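View pics/t11.png

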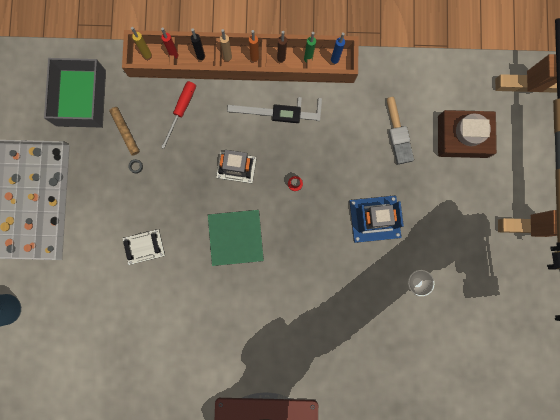

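```bash
python3 - <<'E'
from h import *
print(r.hand_in())
E
```

```text
the job is handed in; nothing more can be done
None
```

The full cassette is standing in the blue cradle and the empty one is back in its own dock. I handed the job in at about 21 s of the 72 s allowed, and the hand-in reported no verdict.

- **Finding the full one:** I pinched and lifted the cassette nearest the tool rack first. It read about 1.1 N (roughly 0.11 kg), so I took it as empty and lowered it back with both buttons pressed until it met the floor, then let go. The other cassette read about 3.4 N (roughly 0.35 kg), so that is the full one.
- **Moving it:** I set the full cassette upright on the green mat, let go, gripped it again by its plain x ends, and lowered it between the cradle cheeks until it rested on the floor.

**Last checks:**
- **Full cassette:** Its label is about 2 mm from the cradle middle found in the top view. It looks upright, and the buttons line up with the cradle to within a degree or so.
- **Empty cassette:** It is within about 1 mm of its starting position, turned about 2° from before. Its button spacing is unchanged at 59 mm in the top view, so the buttons look fully out. I did not tug it to test the latch.
- **Loose items:** By eye, the spool, collar and glue cup have not moved.
- **Disagreements:** The gripper read 50 mm on the pressed buttons where 52 mm was expected. The top and wrist cameras differed by 1–3 mm, so I used values between the two. Neither caused a problem.

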